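# Aim the cupboard camera at the rook and hold its stand up at the second stop

### The arm

A 6-joint arm with a two-finger parallel gripper is mounted at the origin on the work surface. World frame = base frame: x ahead of the robot, y to its left, z up, the work surface at z = 0. Lengths are in mm, angles in rad, forces in N, time in s.
With the tool pointing down it reaches from about 350 to 975 mm from the base axis. Payload 7.1 kg.
Tool frame: the origin (TCP) lies at the very end of the fingers, on their centre line; the grasp point (between the pads) lies 19 mm behind it; z points along the fingers, y is the direction in which the jaws open and shut (so a half turn about z gives the same grasp; the last joint's range is limited). The gripper opens to 88 mm and grips with 3 to 60 N. Pads are 20 mm wide; open, the fingers measure 115 mm over their backs; the gripper's body (75 mm by 178 mm) begins 61 mm behind the grasp point.
Start: joints at [-1.198, 0.423, 1.63, -0, 1.089, -0.019], TCP at [238.674, -577.615, 194.975] pointing down, gripper open.
Joint ranges: [-3, 3], [-0.9, 2.11], [0.09, 2.58], [-1.31, 4.45], [0.11, 2.69], [-2.54, 2.54]. Speed limits (rad/s): [2.39, 2.39, 3.01, 3.14, 3.14, 3.14].

### API

Orientations are given as a unit quaternion [w, x, y, z].
In Python, from plant import * gives the robot as it stands. The module is installed in compiled form; this text tells all that it offers. Calls block until the motion is done:
- move_to(position, orientation): joint-space move of the TCP to a pose.
- move_straight(position, rot=None, v=150, until_force=None): straight line of the TCP; rot=None keeps the orientation; v is the mean speed in mm/s. With until_force (N) it stops when the force on the tool has changed by that much, and returns True; else False.
- move_joints(angles): joint-space move.
- grip(opening, effort=None): finger opening in mm; effort is the grip in N (None keeps the last); returns when the fingers have stopped.
- dwell(seconds).
- solve_ik(position, orientation): joint angles nearest the present ones, or None.
- grab_frame(name): name is "scene" or "top" or "wrist"; returns (picture, depth): 420x560x3 uint8, blue, green, red; 420x560 float32, mm along the optical axis (not along the pixel's ray), 0 where there is no reading.
- get_calibration(name): a dict with "intrinsics" (3x3 intrinsics, pixels), "T" (4x4, takes a point from camera to world coordinates). Camera axes: x right, y up, looking along -z (the intrinsics and any distortion apply to the point x, -y, -z); pixel columns grow to the right and rows downward; lengths in mm; the calibration is good to about 2 mm. A picture is of the moment at which its call begins: read the wrist's pose just before it. get_calibration takes no time and is no camera call; for the wrist camera it gives the pose at the moment of the call.
A pose or a line that the arm cannot do raises IKError and nothing moves.
- job_done(): hands the job in, once; it reports no verdict.
Readings, each from a call of its own:
- read_time_s(): time.
- read_joints(): joint angles.
- read_joint_velocities(): joint speeds.
- read_joint_efforts(): joint torques, N m.
- read_position(): TCP position.
- read_ee_rot(): TCP orientation.
- read_wrist_force(): force on the tool from outside, world axes, zero at the start.
- read_wrist_torque(): the same for the moment, N m.
- read_grip_width(): finger opening in mm.
Only numpy, scipy, OpenCV 4.12 (cv2) and the standard library are available. Lean on these libraries where they do the work, as an engineer would, in place of code of your own. Each camera call takes 0.05 s, during which the arm holds its last target. There are 200 camera calls.

### The job

Use the camera's rear bar to swivel the lens towards the black rook and tip it about 30 degrees nose-down, while the telescoping stand is still fully down. Then squeeze the catch button in the side of the stand's pull grip, draw the column straight up past its first stop to the second stop, and finish while still holding it there by the grip with the camera still aimed, because it springs back when let go. Do not shift anything else on the ledge or set off the buzzer.

Things in the scene. Friction and masses are not known exactly. Their poses are not given: they have to be found in the camera images.
- stand: Fixed foot and outer tube of the telescoping camera stand: round steel foot 110 mm across and 14 mm high, tube 38 mm across at its widest, top at z = 120 mm. Origin: under the column's axis, on the ledge. Its y axis points from the column along the side bracket to the camera (150 mm from axis to axis); the catch button is on the +x side of the pull grip. z is up.
- pull_grip: Rubber block on top of the column, 32 mm (stand x) by 30 mm (stand y) by 52 mm high, carried by the upper section and carrying the catch button. Its origin lies on the column's axis at ledge height while the stand is down (the block itself spans 138 to 190 mm above it); it rises with the column. Axes as the stand's.
- grip_mid (a point): Point on the column's axis in the middle of the pull grip, 166 mm above the ledge while the stand is down and 266 mm at the second stop. To work the catch, pinch the grip here between its -x face and the button on its +x face (37.5 mm over both, 32 mm with the button flush). The bracket below, 24 mm wide, runs to +y with its top 32 mm below this point. Axes as the stand's.
- catch (a joint): Catch button, an 18 mm wide, 32 mm high pad standing 5.5 mm out of the +x face of the pull grip: travel in m, 0 out, 0.006 fully in, pressed towards -x against a spring of 3 N rising to 6 N. It blocks the column unless pressed in more than about 4 mm (flush with the grip is enough), and springs out when let go.
- column_lower (a joint): Extension of the lower column section, m, straight up: 0 down, 0.050 at its end, which is the first stop. Springs back down: takes about 6 to 8 N to raise.
- column_upper (a joint): Extension of the upper column section out of the lower one, m: 0 down, 0.050 at its end. It starts to move after the first stop, at about 9 N, and takes about 11 N at its end. The second stop is both sections fully out: 100 mm of rise in all, a hard end. Springs back down when let go.
- camera_pivot (a point): Crossing of the camera head's swivel and tilt axes, at the centre of the grey camera (body 50 x 46 x 34 mm with a black lens 29 mm across). 166 mm above the ledge while the stand is down, in the stand's frame at x 0, y 150 mm. x axis: the way the lens looks; y: the tilt axis, to the camera's left.
- bar_grip (a point): Middle of the rubber sleeve (22 mm thick, 42 mm long, along the bar) on the camera's rear bar, 95 mm straight behind the pivot, opposite the lens. Moving it turns both the swivel and the tilt; about 1.5 N moves it. Axes as the camera's: x forward along the bar to the lens, y to the left.
- head_swivel (a joint): Swivel of the camera head about the vertical, rad: 0 when the lens looks along the stand's x axis, positive to the left (anticlockwise from above), range -1.2 to 1.0. Stays where left by friction (0.12 N m).
- head_tilt (a joint): Tilt of the camera, rad: 0 level, positive nose-down (the bar's end rises), range -0.6 to 0.9. 30 degrees is 0.524. Stays where left by friction (0.12 N m).
- rook: The black rook to aim at: castle-shaped chess piece with four battlements, foot 48 mm across, 90 mm tall, loose. Origin: centre of its foot. It stands about 250 mm out to the stand's +x side, in a row with the pawn and the bishop, in any order.
- pawn: Black pawn with a ball head, foot 48 mm across, 75 mm tall, loose. Origin: centre of its foot. Leave alone.
- bishop: Black bishop with a pointed head, foot 48 mm across, 109 mm tall, loose. Origin: centre of its foot. Leave alone.
- canister: Clear plastic canister with a white screw lid, 76 mm across, 122 mm tall, loose. Origin: centre of its underside. Leave alone.
- pine_box: Pine box with a steel toggle latch on its front, 110 x 170 x 70 mm, loose. Origin: centre of its underside. Leave alone.
- dice_cup: Dark wooden dice cup, 72 mm across the rim, 85 mm tall, loose. Origin: centre of its underside. Leave alone.
- card_box: Flat card box, 65 x 92 x 20 mm, loose. Origin: centre of its underside. Leave alone.
- buzzer (a joint): Travel of the round button of the steel buzzer, m: 0 up, 0.006 fully down. Do not press.
Things that resemble listed ones, but are neither listed nor needed, are in the scene too. What is shaped like the rook but green or orange is not meant.

How it is judged:
By the outcome, as a careful person would: the job done as asked, in the order asked, and still so for the second after the job is handed in, while the arm keeps its last pose, push and grip.
It also fails if it takes over 56 s, if anything falls off the work surface, if the arm or the gripper's body presses on something with over 40 N, if the wrist force passes 120 N, or if a joint passes its speed limit or range.

## Working session

There is one attempt and no reset: what is moved stays moved. The work goes in short steps, each a Python script; the robot and the scene stay as the last script left them, time stands still between calls to the robot, and variables do not carry over. Pictures are saved under pics/ and viewed, about 8 in all and at most 12, crops included, and the job is handed in when it is done.

```bash
mkdir -p pics; cat > h.py <<'E'
from plant import *
import numpy as np, cv2
def shot(n,f):
    c=get_calibration(n); p,d=grab_frame(n); cv2.imwrite(f'pics/{f}.png',p); np.savez(f'pics/{f}.npz',d=d,K=c['intrinsics'],T=c['T']); return p,d,c
def world(f):
    z=np.load(f'pics/{f}.npz'); d=z['d'];K=z['K'];T=z['T']
    v,u=np.mgrid[:d.shape[0],:d.shape[1]]
    P=np.stack([(u-K[0,2])/K[0,0]*d,-(v-K[1,2])/K[1,1]*d,-d],-1)
    W=P@T[:3,:3].T+T[:3,3]; W[d==0]=np.nan; return W
E
python3 - <<'E'
from h import *
for n in('scene','top'):
    p,d,c=shot(n,n+'0'); print(n,c)
print(read_time_s())
E
```

```text
scene {'intrinsics': array([[413.85542514,   0.        , 279.84338541],
       [  0.        , 413.85542514, 208.17971982],
       [  0.        ,   0.        ,   1.        ]]), 'T': array([[-4.81393536e-01, -5.31682579e-01,  6.96831327e-01,
         1.23744706e+03],
       [ 8.76491847e-01, -2.96290095e-01,  3.79439353e-01,
         3.04357616e+02],
       [ 4.72292592e-03,  7.93426628e-01,  6.08647582e-01,
         7.34344276e+02],
       [ 0.00000000e+00,  0.00000000e+00,  0.00000000e+00,
         1.00000000e+00]])}
top {'intrinsics': array([[382.17044125,   0.        , 276.57550595],
       [  0.        , 382.17044125, 213.11462118],
       [  0.        ,   0.        ,   1.        ]]), 'T': array([[ 1.24327667e-02,  9.88639963e-01, -1.49788017e-01,
         4.24777792e+02],
       [-9.99728273e-01,  1.52440950e-02,  1.76351439e-02,
        -4.95664717e+01],
       [ 1.97181908e-02,  1.49528062e-01,  9.88560849e-01,
         1.09807906e+03],
       [ 0.00000000e+00,  0.00000000e+00,  0.00000000e+00,
         1.00000000e+00]])}
0.1
```

View pics/scene0.png

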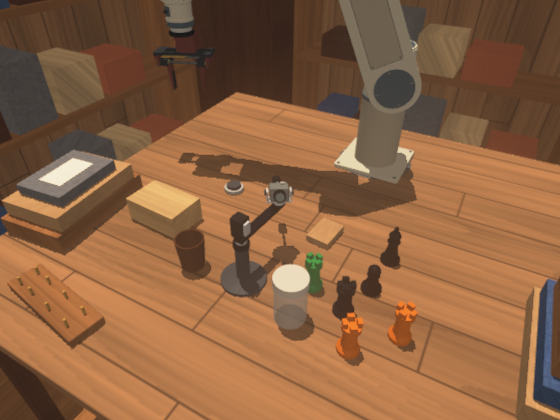

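View pics/top0.png

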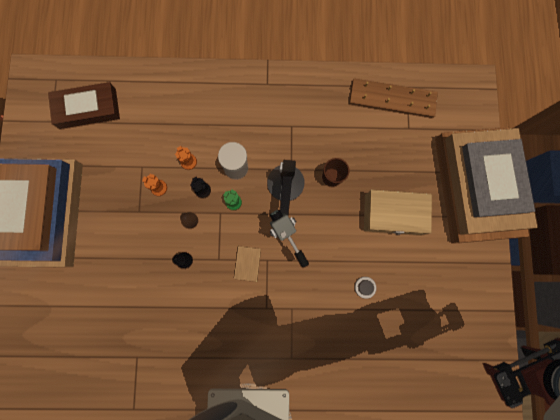

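The black candidates in the scene view are (345,297), which has a flat battlement top, (372,280), which has a ball head, and (392,247), which is pointed. (345,297) fits the black rook; the green (314,273) and orange (350,335), (403,323) rooks are decoys. I'll confirm with an enlarged crop and measure positions from depth.

```bash
python3 - <<'E'
from h import *
p=cv2.imread('pics/scene0.png')
a=cv2.resize(p[180:330,200:420],None,fx=3.6,fy=3.6,interpolation=cv2.INTER_CUBIC); cv2.imwrite('pics/crop1.png',a)
for f in('top0','scene0'):
    W=world(f); im=cv2.imread(f'pics/{f}.png').astype(int)
    dark=(im.max(2)<75)&(W[...,2]>12)&(W[...,2]<260)
    n,l,s,c=cv2.connectedComponentsWithStats(dark.astype(np.uint8))
    for i in range(1,n):
        if s[i,4]>25:
            q=W[l==i]; print(f,c[i].round(),s[i,4],'med',np.nanmedian(q,0).round(),'min',np.nanmin(q,0).round(),'max',np.nanmax(q,0).round())
W=world('top0'); Z=W[...,2]; X=W[...,0];Y=W[...,1]
# layers over stand area
def lay(m,t):
    q=W[m]; print(t,len(q),'mean',q.mean(0).round(1),'min',q.min(0).round(1),'max',q.max(0).round(1))
v,u=np.mgrid[:420,:560]
roi=(u>262)&(u<312)&(v>150)&(v<275)
g=roi&(Z>184)&(Z<196)&(v<185); lay(g,'grip top')
for lo,hi in((125,140),(140,170),(170,190)):
    g=roi&(Z>lo)&(Z<hi); lay(g,(lo,hi))
g=roi&(Z>140)&(v>205)
for vv in range(205,272,4):
    m=g&(v==vv)
    if m.any(): print(vv,u[m].min(),u[m].max(),W[m].mean(0).round(),W[m][:,2].max().round())
E
```

```text
top0 [ 93. 110.] 663 med [863. 454.  37.] min [832. 402.  12.] max [962. 576.  50.]
top0 [452. 187.] 1621 med [ 667. -562.   49.] min [ 511. -579.   12.] max [ 826. -542.   93.]
top0 [470. 181.] 452 med [ 671. -584.  110.] min [ 573. -597.   89.] max [ 774. -572.  126.]
top0 [335. 171.] 390 med [ 713. -233.   58.] min [ 665. -262.   13.] max [ 732. -194.   89.]
top0 [ 61. 211.] 844 med [575. 512.  75.] min [446. 508.  51.] max [713. 515.  97.]
top0 [284. 190.] 769 med [639. -85. 135.] min [ 502. -118.   12.] max [711. -50. 194.]
top0 [ 48. 208.] 640 med [577. 522. 114.] min [469. 518.  91.] max [699. 543. 136.]
top0 [227. 172.] 35 med [694.  72.  61.] min [688.  62.  16.] max [706.  84. 109.]
top0 [199. 187.] 261 med [650. 145.  76.] min [632. 127.  12.] max [674. 167.  94.]
top0 [367. 211.] 151 med [ 597. -324.   37.] min [ 541. -327.   12.] max [ 649. -321.   65.]
top0 [233. 204.] 37 med [608.  54.  30.] min [601.  38.  12.] max [623.  80.  82.]
top0 [188. 220.] 181 med [561. 175.  49.] min [545. 161.  12.] max [586. 200.  78.]
top0 [301. 259.] 135 med [ 455. -129.  144.] min [ 438
[... 2059 characters left out ...]
0. ]
(140, 170) 252 mean [ 512.1 -106.4  151.6] min [ 435.5 -143.9  140.1] max [674.9 -48.2 169.8]
(170, 190) 684 mean [570.7 -82.2 182.1] min [ 499.2 -111.5  170. ] max [696.3 -50.  190. ]
213 272 281 [564. -66. 184.] 194.0
217 270 288 [554. -72. 186.] 190.0
221 271 295 [545. -82. 180.] 190.0
225 271 294 [535. -81. 180.] 189.0
229 272 295 [526. -83. 178.] 184.0
233 270 293 [516. -79. 176.] 183.0
237 274 290 [507. -82. 169.] 180.0
241 289 292 [ 498. -102.  155.] 156.0
245 292 294 [ 489. -108.  152.] 153.0
249 294 297 [ 479. -115.  149.] 149.0
253 295 302 [ 470. -122.  147.] 150.0
257 296 303 [ 460. -125.  146.] 149.0
261 300 305 [ 450. -132.  144.] 146.0
265 303 305 [ 440. -136.  141.] 142.0
```

View pics/crop1.png

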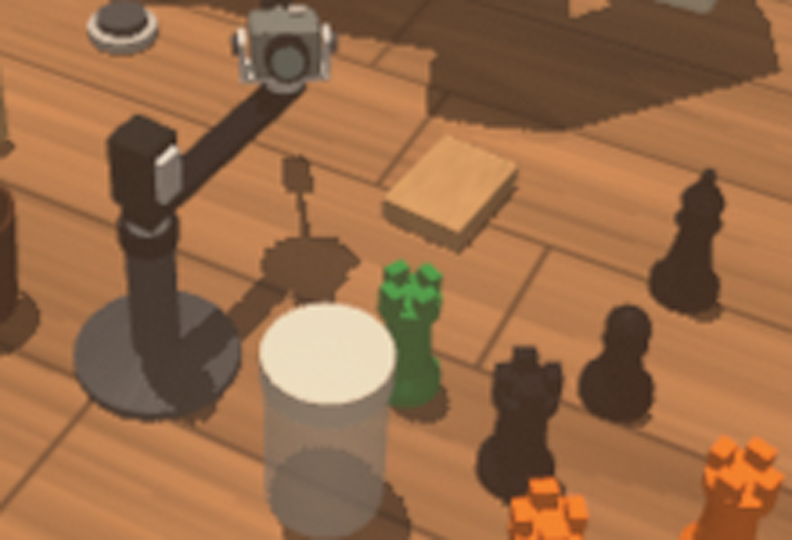

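The crop confirms it: the black piece with battlements at crop (520,420), scene (345,297), is the rook. Next I'll fit the stand axis and yaw, the pivot and the bar.

```bash
python3 - <<'E'
from h import *
W=world('top0'); Z=W[...,2]
im=cv2.imread('pics/top0.png').astype(int)
v,u=np.mgrid[:420,:560]
b=(Z>128)&(Z<139)&(u>262)&(u<312)&(W[...,0]>575)&(W[...,0]<655); q=W[b]
vx,vy,x0,y0=cv2.fitLine(q[:,:2].astype(np.float32),cv2.DIST_HUBER,0,.01,.01).ravel()
print('bracket',len(q),vx,vy,x0,y0,np.degrees(np.arctan2(vy,vx)))
g=(Z>184)&(Z<196)&(u>262)&(u<312)&(v<185)
print('grip rect',cv2.minAreaRect(W[g][:,:2].astype(np.float32)))
c=(Z>160)&(u>262)&(u<312)&(v>205)
q=W[c]; print('cam',q.mean(0),cv2.minAreaRect(q[:,:2].astype(np.float32)))
r=(Z>125)&(Z<165)&(u>285)&(u<312)&(v>240); q=W[r]
# bar points: direction
l=cv2.fitLine(q[:,:2].astype(np.float32),cv2.DIST_HUBER,0,.01,.01).ravel(); print('bar',l,np.degrees(np.arctan2(l[1],l[0])))
d=(q[:,:2]-q[:,:2].mean(0))@l[:2]; dx=np.hypot(*(q[:,:2]-[531,-86]).T)
for a in range(30,125,6):
    m=(dx>=a)&(dx<a+6)
    if m.any(): print(a,m.sum(),q[m].mean(0).round(1),'zmax',q[m][:,2].max().round(1))
# wood-free silhouettes for rook
for f,bx in(('top0',(185,215,170,205)),('scene0',(325,365,265,325))):
    W=world(f); im=cv2.imread(f'pics/{f}.png').astype(int); m=np.zeros(W.shape[:2],bool); m[bx[2]:bx[3],bx[0]:bx[1]]=1
    m&=(im.max(2)<90)&(W[...,2]>84)&(W[...,2]<96); print('rook top',f,m.sum(),W[m].mean(0),W[m].min(0),W[m].max(0))
E
```

```text
bracket 277 0.99633944 -0.08548547 614.7325 -87.96209 -4.903942
grip rect ((680.6554565429688, -91.05426025390625), (36.83570098876953, 30.760540008544922), 82.70918273925781)
cam [481.63376088 -74.65805605 218.11133379] ((377.7252197265625, -73.42416381835938), (63.07353591918945, 388.1817626953125), 87.4146957397461)
bar [   0.8473352    0.5310584  465.51865   -122.64062  ] 32.076996
30 2 [498.5 -99.2 154.7] zmax 155.0
36 8 [ 496.1 -104.2  154.3] zmax 156.1
42 7 [ 491.1 -107.   151.9] zmax 153.0
48 7 [ 486.3 -109.6  150. ] zmax 151.7
54 9 [ 481.5 -113.   149.1] zmax 151.2
60 9 [ 476.1 -117.   143.7] zmax 149.4
66 22 [ 470.6 -119.   146. ] zmax 151.7
72 21 [ 465.8 -122.7  147. ] zmax 150.5
78 21 [ 460.5 -125.3  145.5] zmax 149.5
84 21 [ 455.8 -129.2  142.9] zmax 148.4
90 22 [ 450.5 -132.1  141.6] zmax 146.6
96 21 [ 445.3 -135.5  140.3] zmax 145.0
102 20 [ 440.5 -138.6  137.8] zmax 142.7
108 3 [ 436.4 -139.1  139.3] zmax 140.9
rook top top0 79 [654.4694065  147.28272026  88.63975405] [634.05238621 128.88290142  84.82301967] [673.45721372 166.93957693  93.75750644]
rook top scene0 126 [658.33278398 146.77956368  88.95742396] [637.80604127 129.02204856  84.0887547 ] [676.85669869 164.79222949  93.38386801]
```

```bash
cat >> h.py <<'E'
from scipy.spatial.transform import Rotation as R
STAND=np.array([680.6,-93.4,0]); YH=np.array([-.99634,.08549,0]); AX=np.arctan2(.99634,.08549)
PIV=np.array([531.1,-80.8,166]); ROOK=np.array([656.,147.,0])
AIM=np.arctan2(*(ROOK-PIV)[1::-1])
def pose(yaw,tilt,s=1,back=0,r=95,off=0):
    "TCP pose gripping the bar; off = extra tool pitch relative to the bar"
    C=R.from_euler('ZY',[yaw,tilt]); g=PIV+C.apply([-r,0,0])
    C2=R.from_euler('ZY',[yaw,tilt+off]); M=C2*R.from_matrix(np.array([[s,0,0],[0,-s,0],[0,0,-1.]]))
    p=g+C2.apply([0,0,-1])*(19-back); q=M.as_quat(); return p,q[[3,0,1,2]]
E
python3 - <<'E'
from h import *
y0=np.radians(32.1)
for s in(1,-1):
    for y,t,b in((y0,-.28,100),(y0,-.28,0),((y0+AIM)/2,.1,0),(AIM,.524,0),(AIM,.524,90)):
        p,q=pose(y,t,s,b); j=solve_ik(p,q); print(s,p.round(),None if j is None else np.round(j,2))
print(np.degrees(AIM))
s=1
p,q=pose(y0,-.28,s,90)
try:
    move_to(p,q)
except IKError as e: print(e); p,q=pose(y0,-.28,-1,90); move_to(p,q)
grip(50,20)
shot('wrist','w1'); shot('scene','s1'); print(read_time_s(),read_joints())
W=world('w1')
r=(np.hypot(W[...,0]-PIV[0],W[...,1]-PIV[1])); Z=W[...,2]
e=np.array([np.cos(y0),np.sin(y0)]); lat=(W[...,:2]-PIV[:2])@np.array([-e[1],e[0]])
for a in range(36,120,6):
    m=(r>=a)&(r<a+6)&(abs(lat)<16)&(Z>115)&(Z<175)
    if m.sum()>5: print(a,m.sum(),W[m].mean(0).round(1),'ztop',np.percentile(Z[m],95).round(1),'lat',lat[m].min().round(1),lat[m].max().round(1))
E
```

```text
1 [ 435. -141.  218.] [-0.52  0.07  2.08  0.32  0.88  0.3 ]
1 [ 458. -127.  121.] [-0.46  0.27  2.14  0.41  0.63  0.23]
1 [ 465. -151.  157.] [-0.28  0.3   1.93 -0.11  0.96  0.54]
1 [ 487. -161.  197.] [-0.04  0.4   1.79 -0.49  1.25  0.69]
1 [ 509. -122.  275.] [ 0.02  0.33  1.68 -0.45  1.43  0.66]
-1 [ 435. -141.  218.] None
-1 [ 458. -127.  121.] None
-1 [ 465. -151.  157.] None
-1 [ 487. -161.  197.] [-0.04  0.4   1.79 -0.49  1.25 -2.45]
-1 [ 509. -122.  275.] [ 0.02  0.33  1.68 -0.45  1.43 -2.48]
61.26457124167378
2.6667 [-0.51549576  0.09160404  2.0881929   0.32865221  0.85339217  0.29127961]
36 65 [ 499.2 -103.3  155.3] ztop 157.2 lat -5.7 1.3
42 68 [ 494.3 -106.6  153.3] ztop 155.4 lat -5.8 1.3
48 64 [ 489.1 -109.8  151.4] ztop 153.2 lat -5.8 1.3
54 62 [ 484.1 -113.   149.4] ztop 150.9 lat -5.8 1.3
60 63 [ 479.  -116.2  147.4] ztop 149.1 lat -5.9 1.3
66 98 [ 473.5 -119.4  144.6] ztop 148.0 lat -12.3 7.6
72 158 [ 469.4 -122.9  148.5] ztop 151.6 lat -13.3 8.5
78 166 [ 464.2 -125.9  147.1] ztop 150.3 lat -13.4 7.7
84 165 [ 459.  -129.1  145.1] ztop 148.2 lat -13.6 7.7
90 153 [ 453.8 -132.2  143.4] ztop 146.5 lat -12.5 7.7
96 146 [ 448.7 -135.3  141.3] ztop 144.2 lat -12.7 7.8
102 154 [ 443.6 -138.6  139.4] ztop 142.7 lat -12.8 7.9
108 85 [ 439.6 -141.5  137.9] ztop 140.4 lat -13.0 7.9
```

Close look: tilt is about -0.325 and the bar heading 32.1°, with about 2 mm of lateral offset. Now grip it and follow the arc.

```bash
sed -i 's/^PIV=np.array(\[531.1,-80.8,166\])/PIV=np.array([531.9,-82.0,166])/' h.py
python3 - <<'E'
from h import *
y0,t0=np.radians(32.1),-.325
p,q=pose(y0,t0,1,90); move_straight(p,q)
p,q=pose(y0,t0,1,0); print('hit',move_straight(p,q,v=100,until_force=8))
print(grip(0,20),read_grip_width(),read_wrist_force())
N=8
for k in range(1,N+1):
    a=k/N; p,q=pose(y0+a*(AIM-y0),t0+a*(.524-t0)); move_straight(p,q,v=90)
    print(k,read_wrist_force().round(1),round(read_grip_width(),1))
dwell(.3); print(read_position(),pose(AIM,.524)[0],read_wrist_force().round(1),read_time_s())
shot('scene','s2')
E
```

```text
hit False
False 0.6812152438349621 [ 1.38304932 -0.68811116  1.73179756]
1 [-1.  -0.1 -0.3] 0.8
2 [-0.  -0.4  0.2] 0.4
3 [ 0.   0.6 -0.5] 0.5
4 [ 0.4 -0.1 -0.3] 0.5
5 [ 0.2  0.4 -1. ] 0.3
6 [-0.3 -0.  -0.4] 0.3
7 [-0.  -0.3  0.1] 0.2
8 [ 0.4  0.6 -1.1] 0.6
[ 487.75185693 -163.07852523  197.09239268] [ 488.1803944  -162.67517874  197.08233616] [ 0.4 -0.7  0.7] 7.4583
```

```bash
python3 - <<'E'
from h import *
shot('top','t2')
a=cv2.imread('pics/s2.png')[100:310,180:400]; b=cv2.imread('pics/t2.png')[140:300,220:360]
a=cv2.resize(a,(440,420)); b=cv2.resize(b,(368,420)); cv2.imwrite('pics/v2.png',np.hstack([a,b])[:,:800])
print(get_calibration('wrist'),read_position())
E
```

```text
{'intrinsics': array([[295.91943925,   0.        , 277.85329665],
       [  0.        , 295.91943925, 216.76564333],
       [  0.        ,   0.        ,   1.        ]]), 'T': array([[ 8.79362670e-01,  3.30649273e-01,  3.42625673e-01,
         5.63846517e+02],
       [-4.76151061e-01,  6.12470490e-01,  6.30999260e-01,
        -2.25526767e+01],
       [-1.20866703e-03, -7.18018772e-01,  6.96022688e-01,
         3.22972240e+02],
       [ 0.00000000e+00,  0.00000000e+00,  0.00000000e+00,
         1.00000000e+00]])} [ 487.95073857 -162.96904868  197.11632259]
```

View pics/v2.png

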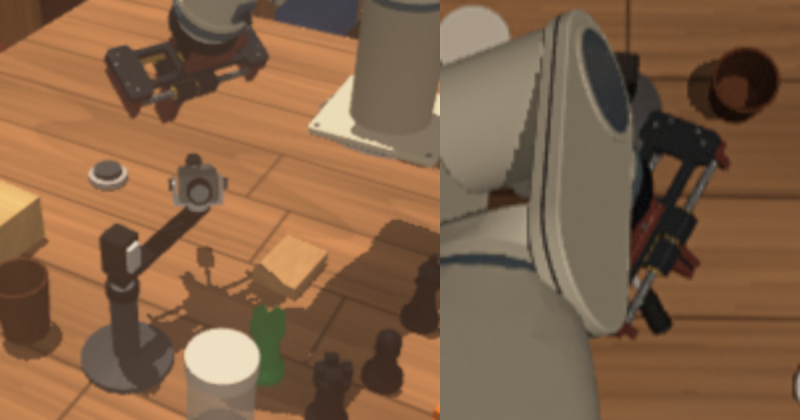

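The gripper closed on nothing (0.7 mm) and the bar hasn't moved: sleeve at crop (655,310), same as before. I'll go back above the bar, open, descend and check where the fingers really are.

```bash
python3 - <<'E'
from h import *
def proj(c,p):
    T=c['T'];K=c['intrinsics']; x=T[:3,:3].T@(np.asarray(p)-T[:3,3]); return K[0,2]+K[0,0]*x[0]/-x[2], K[1,2]-K[1,1]*x[1]/-x[2]
cs=get_calibration('scene'); print('tcp px in s2',proj(cs,read_position()),read_ee_rot(),pose(AIM,.524)[1])
y0,t0=np.radians(32.1),-.325
p,q=pose(AIM,.524,1,100); move_straight(p,q)
p,q=pose(y0,t0,1,90); move_to(p,q); grip(60,20); print(read_grip_width(), read_position(),p)
p,q=pose(y0,t0,1,0); print(move_straight(p,q,v=100,until_force=8),read_position(),p,read_ee_rot(),q,read_time_s())
shot('scene','s3');cw=get_calibration('wrist'); shot('wrist','w3')
print(proj(cs,p),proj(cw,p),proj(cw,PIV+R.from_euler('ZY',[y0,t0]).apply([-95,0,0])))
a=cv2.resize(cv2.imread('pics/s3.png')[100:310,180:400],(440,420)); b=cv2.resize(cv2.imread('pics/w3.png'),(360,270)); b=cv2.copyMakeBorder(b,0,150,0,0,cv2.BORDER_CONSTANT)
cv2.imwrite('pics/v3.png',np.hstack([a,b]))
E
```

```text
tcp px in s2 (np.float64(259.14506744164464), np.float64(163.5490042423121)) [ 0.13226132  0.83020872  0.49380753 -0.22229383] [ 0.1325204   0.82988081  0.49417628 -0.22254434]
59.830463186201094 [ 436.41100744 -141.91968862  202.97724408] [ 436.43127158 -141.88742044  202.94886692]
False [ 461.01017957 -126.80221457  118.05268119] [ 460.77568408 -126.61619927  117.66030154] [-0.0444761   0.94832834  0.27284211  0.15573187] [-0.0447299   0.94836021  0.27283379  0.15547949] 11.275
(np.float64(277.2481656616276), np.float64(188.50679763765444)) (np.float64(277.818543867947), np.float64(245.6286774745493)) (np.float64(277.797795970007), np.float64(256.85158529276816))
```

View pics/v3.png

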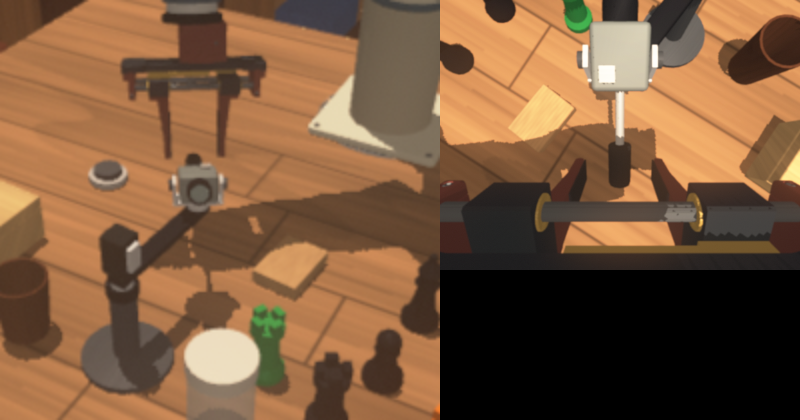

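```bash
python3 - <<'E'
from h import *
W=world('s3'); Ww=world('w3')
print('scene fingers'); 
for v in range(150,184,3):
    print(v,[ (u,W[v,u].round().tolist()) for u in range(258,298,2) if W[v,u,2]>60 and W[v,u,0]<520][:10:3])
print('wrist')
for v in (245,250,255,260,270,280):
    r=[(u,Ww[v,u].round().tolist()) for u in range(190,370,12) if Ww[v,u,2]>60]; print(v,r)
p,q=pose(np.radians(32.1),-.325); print(p)
print(read_joints(),read_wrist_force())
E
```

```text
scene fingers
150 [(258, [470.0, -177.0, 222.0]), (290, [423.0, -111.0, 217.0])]
153 [(260, [466.0, -173.0, 213.0]), (292, [425.0, -104.0, 212.0])]
156 [(260, [467.0, -173.0, 205.0]), (288, [425.0, -116.0, 200.0])]
159 [(260, [470.0, -171.0, 198.0]), (288, [428.0, -114.0, 194.0])]
162 [(260, [469.0, -172.0, 189.0]), (288, [429.0, -113.0, 185.0])]
165 [(262, [470.0, -166.0, 183.0]), (290, [433.0, -105.0, 181.0])]
168 [(262, [473.0, -164.0, 176.0]), (290, [438.0, -102.0, 175.0])]
171 [(262, [478.0, -161.0, 170.0]), (290, [439.0, -102.0, 167.0])]
174 [(262, [477.0, -162.0, 161.0]), (290, [442.0, -100.0, 160.0])]
177 [(262, [481.0, -160.0, 154.0]), (276, [447.0, -138.0, 142.0]), (290, [444.0, -99.0, 153.0])]
180 [(272, [452.0, -147.0, 133.0]), (278, [467.0, -121.0, 150.0])]
183 [(270, [520.0, -114.0, 174.0]), (276, [516.0, -99.0, 177.0]), (284, [516.0, -78.0, 183.0])]
wrist
245 [(262, [457.0, -118.0, 139.0]), (274, [461.0, -124.0, 147.0]), (286, [465.0, -130.0, 146.0])]
250 [(214, [441.0, -97.0, 154.0]), (226, [444.0, -102.0, 148.0]), (262, [454.0, -119.0, 136.0]), (274, [458.0, -125.0, 
[... 599 characters left out ...]
.0, 176.0]), (226, [434.0, -108.0, 147.0]), (262, [443.0, -126.0, 131.0]), (274, [448.0, -132.0, 141.0]), (286, [452.0, -138.0, 141.0]), (334, [468.0, -158.0, 163.0]), (346, [471.0, -159.0, 177.0]), (358, [474.0, -164.0, 178.0])]
280 [(190, [430.0, -100.0, 187.0]), (202, [433.0, -104.0, 187.0]), (214, [434.0, -108.0, 180.0]), (226, [429.0, -111.0, 147.0]), (262, [437.0, -129.0, 129.0]), (274, [443.0, -135.0, 140.0]), (286, [447.0, -141.0, 138.0]), (334, [463.0, -160.0, 162.0]), (346, [467.0, -160.0, 183.0]), (358, [470.0, -163.0, 187.0])]
[ 460.77568408 -126.61619927  117.66030154]
[-0.49080901  0.27429655  2.15076966  0.50459241  0.61039424  0.11847819] [-0.37353466 -0.55906589  0.34373073]
```

Both cameras put the fingertips about 30 mm short of the reported TCP, so the real tool is shorter than stated. I'll measure that offset in the tool frame.

```bash
python3 - <<'E'
from h import *
q=read_ee_rot(); Rt=R.from_quat([q[1],q[2],q[3],q[0]]); p=read_position()
for f in('w3','s3'):
    W=world(f); L=(W-p)@Rt.as_matrix()
    m=(abs(L[...,1])>22)&(abs(L[...,1])<50)&(abs(L[...,0])<16)&(L[...,2]<20)&(L[...,2]>-100)
    z=L[m]; print(f,m.sum())
    for s in(1,-1):
        k=z[z[:,1]*s>0]; k=k[np.argsort(-k[:,2])]; print(k[:8].round(1).tolist())
W=world('scene0'); p0=[238.674,-577.615,194.975]
m=(abs(W[...,0]-238)<40)&(abs(W[...,1]+577)<70)&(W[...,2]>100); print(np.sort(W[m][:,2])[:20].round(1))
W=world('top0')
m=(abs(W[...,0]-238)<40)&(abs(W[...,1]+577)<70)&(W[...,2]>100); print(np.sort(W[m][:,2])[:20].round(1))
E
```

```text
w3 5235
[[8.8, 29.8, -26.2], [9.0, 30.3, -26.7], [-0.4, 29.5, -27.0], [10.4, 34.2, -27.1], [-2.3, 29.6, -27.1], [0.9, 29.4, -27.2], [0.3, 29.4, -27.3], [1.6, 29.4, -27.3]]
[[0.9, -30.8, -25.9], [10.1, -37.9, -26.5], [-0.6, -30.7, -26.8], [0.1, -30.6, -26.9], [9.0, -31.4, -27.0], [0.9, -30.5, -27.2], [9.2, -30.7, -27.4], [10.5, -33.6, -27.5]]
s3 248
[[9.3, 38.7, -28.7], [12.1, 36.2, -29.3], [9.4, 36.1, -31.3], [9.4, 38.7, -31.3], [14.5, 33.6, -32.5], [9.2, 36.0, -33.8], [9.9, 33.5, -33.9], [11.1, 38.6, -34.4]]
[[8.6, -33.2, -29.1], [-1.6, -28.8, -29.3], [12.7, -35.5, -30.1], [-0.8, -28.8, -32.1], [10.8, -35.6, -32.3], [11.3, -33.0, -32.5], [14.2, -30.2, -33.3], [7.9, -33.3, -34.2]]
[223.6 224.1 224.3 224.6 224.8 224.8 225.6 225.8 226.1 226.8 226.8 227.
 227.3 227.7 228.  228.2 228.3 228.7 229.  229.9]
[220.  220.6 220.9 221.4 221.6 221.7 222.3 222.8 222.9 223.  223.2 223.4
 223.5 223.5 223.6 223.9 224.6 224.6 224.7 224.7]
```

Both the wrist and scene depth give about 27 mm. I'll put that into the helper, grasp again and redo the arc.

```bash
sed -i 's/(19-back)/(46-back)/' h.py
python3 - <<'E'
from h import *
y0,t0=np.radians(32.1),-.325
for a in np.linspace(0,1,5):
    p,q=pose(y0+a*(AIM-y0),t0+a*(.524-t0)); assert solve_ik(p,q) is not None,a
p,q=pose(y0,t0,1,0); print(move_straight(p,q,v=60,until_force=8))
grip(0,20); w=read_grip_width(); print(w,read_wrist_force())
if w>15:
  N=8
  for k in range(1,N+1):
    a=k/N; p,q=pose(y0+a*(AIM-y0),t0+a*(.524-t0)); move_straight(p,q,v=90)
    print(k,read_wrist_force().round(1),round(read_grip_width(),1),read_wrist_torque().round(2))
  dwell(.3); print(read_time_s())
  shot('scene','s4'); shot('wrist','w4')
  W=world('w4'); D=W-PIV; C=R.from_euler('ZY',[AIM,.524]); L=D@C.as_matrix()  # camera frame
  for x in range(-70,-25,6):
    m=(L[...,0]>x)&(L[...,0]<x+6)&(abs(L[...,1])<9)&(abs(L[...,2])<15)
    if m.sum()>4: print(x,m.sum(),L[m].mean(0).round(1),L[m][:,1].min().round(1),L[m][:,1].max().round(1))
E
```

```text
False
21.911744414442747 [ 0.4370212  -1.13805588 -0.48168246]
1 [-0.7 -2.7  1. ] 21.5 [-0.47  0.02 -0.16]
2 [-0.1 -2.6  1.6] 20.9 [-0.43 -0.01 -0.23]
3 [-1.2 -3.3  1.4] 21.7 [-0.43 -0.   -0.05]
4 [ 0.8 -2.7  1.4] 21.8 [-0.48 -0.03 -0.06]
5 [ 0.8 -3.3  1.1] 21.6 [-0.5   0.03 -0.03]
6 [-0.2 -4.2  2.3] 21.8 [-0.47 -0.05  0.12]
7 [-0.3 -3.   1.4] 21.5 [-0.39  0.02  0.07]
8 [-1.1 -4.4  2.1] 21.5 [-0.37  0.05  0.06]
15.3583
-70 177 [-67.   -0.4  -0.1] -4.2 3.5
-64 170 [-60.9  -0.6   0.2] -4.2 3.0
-58 172 [-54.9  -0.5   0.4] -4.6 2.9
-52 192 [-49.   -0.8   0.5] -4.6 2.9
-46 196 [-43.   -0.7   0.7] -4.5 2.9
-40 199 [-37.   -0.8   0.9] -4.4 2.9
-34 206 [-31.1  -0.7   1.1] -4.3 2.9
-28 367 [-24.4  -0.2  10.1] -9.0 9.0
```

The camera turned with the grip; I measure a tilt of about 0.49, and the swivel is on target within 0.01. A slight tilt nudge, then release and check.

```bash
python3 - <<'E'
from h import *
p,q=pose(AIM,.552); move_straight(p,q,v=40); print(read_wrist_force().round(1))
dwell(.2); grip(60); p,q=pose(AIM,.552,1,105); move_straight(p,q,v=200)
def meas(f):
  W=world(f); L=(W-PIV)@R.from_euler('ZY',[AIM,.524]).as_matrix()
  bar=(L[...,0]>-68)&(L[...,0]<-30)&(abs(L[...,1])<9)&(abs(L[...,2])<15)
  sl=(L[...,0]>-113)&(L[...,0]<-78)&(abs(L[...,1])<18)&(L[...,2]>-6)&(L[...,2]<25)
  for n,m in(('bar',bar),('sleeve',sl)):
    q=L[m]
    if len(q)>20:
      a=np.polyfit(q[:,0],q[:,2],1); b=np.polyfit(q[:,0],q[:,1],1); print(f,n,len(q),'tilt',.524-np.arctan(a[0]),'dyaw',b[0],'mean',q.mean(0).round(1))
  body=(L[...,0]>-24)&(L[...,0]<22)&(abs(L[...,1])<20)&(abs(L[...,2]-17)<9); q=L[body]
  if len(q)>50:
    A=np.c_[q[:,0],q[:,1],np.ones(len(q))]; s=np.linalg.lstsq(A,q[:,2],rcond=None)[0]; print(f,'body top',s.round(3),'tilt',.524-np.arctan(s[0]))
shot('wrist','w5'); meas('w5'); shot('scene','s5'); print(read_time_s(),read_joints())
E
```

```text
[-1.9 -2.3  2.3]
w5 bar 460 tilt 0.5144866184815288 dyaw 0.0027222300511596195 mean [-48.5  -0.4   1.7]
w5 sleeve 950 tilt 0.5097569095423585 dyaw -0.004800486915439787 mean [-95.3  -0.    6.8]
w5 body top [-3.0000e-03  1.8000e-02  1.6148e+01] tilt 0.5274859263562414
17.4417 [ 0.02914683  0.35442862  1.68646297 -0.47627149  1.4217295   0.67515911]
```

Aim holds (tilt about 0.515, swivel within 0.005). Next I'll hover over the pull grip and refine its centre from the wrist depth.

```bash
cat >> h.py <<'E'
def gq():
    q=(R.from_euler('Z',AX-np.pi/2)*R.from_matrix(np.diag([1.,-1,-1]))).as_quat(); return q[[3,0,1,2]]
E
python3 - <<'E'
from h import *
p=read_position(); move_straight([p[0],p[1],330],v=250)
G=STAND.copy(); G[2]=168-46+100
print(solve_ik(G,gq()), solve_ik(G-[0,0,100],gq()), solve_ik(G+[0,0,5],gq()))
move_to(G+[0,0,60],gq()); move_straight(G,v=200); grip(64,20); dwell(.2)
shot('wrist','w6'); shot('top','t6'); W=world('w6'); print(read_time_s())
m=(W[...,2]>180)&(W[...,2]<198)&(np.hypot(W[...,0]-STAND[0],W[...,1]-STAND[1])<32)
q=W[m]; print(len(q),q.mean(0).round(1)); S=np.array([np.cos(AX),np.sin(AX),0])
l=(q-STAND)@np.c_[S,YH]; print('stand x',np.percentile(l[:,0],[1,99]).round(1),'y',np.percentile(l[:,1],[1,99]).round(1)); r=cv2.minAreaRect(q[:,:2].astype(np.float32)); print(r)
E
```

```text
[-1.53703071e-01  4.88706197e-01  1.45832089e+00 -4.44089210e-16
  1.19456557e+00  1.50268765e+00] [-1.53703071e-01  5.92634486e-01  1.52979900e+00 -4.44089210e-16
  1.01915917e+00  1.50268765e+00] [-1.53703071e-01  4.84211423e-01  1.45380603e+00 -4.44089210e-16
  1.20357520e+00  1.50268765e+00]
19.7667
1601 [684.2 -93.8 187.9]
stand x [-16.9  19.1] y [-17.1  11.8]
((683.2040405273438, -92.63505554199219), (36.87732696533203, 29.71567726135254), 84.27812957763672)
```

View pics/w6.png

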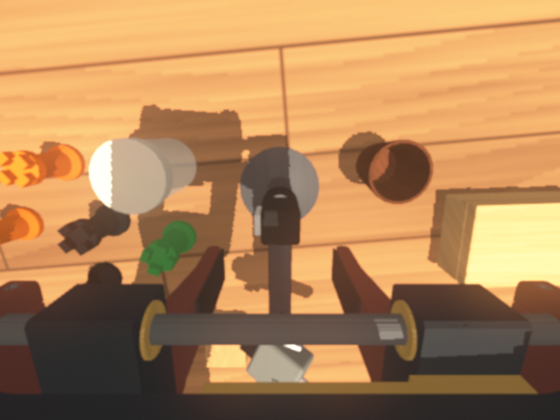

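The grip sits at (280,215), centred between the fingers, with the button on its left (258,220); the camera at (280,360) is clear. Descend and pinch.

```bash
python3 - <<'E'
from h import *
G=STAND-1.5*YH; G[2]=168-46
f0=read_wrist_force()
print(move_straight(G,v=80,until_force=8),read_position(),f0.round(1))
grip(0,15); print(read_grip_width(),read_wrist_force().round(1))
grip(0,40); dwell(.3); print(read_grip_width(),read_wrist_force().round(1),read_wrist_torque().round(2),read_position().round(1),read_time_s())
E
```

```text
False [682.56539826 -93.59390295 122.71098563] [-0.4  0.1  0.1]
32.175100693789105 [-0.6 -4.6  1.8]
32.04882376890408 [-1.7 -4.9  1.8] [-0.83  0.19  0.08] [682.1 -94.9 122.2] 22.2833
```

Button is flush (32.0 mm). Drawing up.

```bash
python3 - <<'E'
from h import *
G=STAND-1.5*YH; z0=122.2; x,y=682.4,-94.3
for h in(10,30,48,54,75,95):
    move_straight([x,y,z0+h],v=40); print(h,read_position().round(1),read_wrist_force().round(1),round(read_grip_width(),2))
print(move_straight([x,y,z0+106],v=15,until_force=10),read_position().round(1))
dwell(.4); print(read_position().round(1),read_wrist_force().round(1),read_grip_width(),read_time_s())
shot('scene','s7'); shot('top','t7'); shot('wrist','w7')
a=cv2.imread('pics/s7.png'); b=cv2.imread('pics/t7.png'); cv2.imwrite('pics/v7.png',np.hstack([cv2.resize(a[90:360,120:440],(480,405)),cv2.resize(b[110:300,160:310],(320,405))]))
E
```

```text
10 [682.  -94.9 131.8] [ 0.2 -4.8 -6.3] 31.94
30 [682.  -94.9 151.7] [ 0.4 -5.4 -6.5] 31.99
48 [682.  -94.9 169.6] [ 0.5 -5.1 -5.9] 32.0
54 [682.  -94.9 175.4] [ 1.  -5.4 -6.6] 31.77
75 [682.  -94.8 196.1] [ 1.5 -4.6 -8.6] 31.75
95 [681.9 -94.8 215.9] [ 1.4 -5.8 -9. ] 31.85
True [681.6 -95.  221.2]
[681.4 -95.1 220.6] [ 4.6 -0.5 -9.6] 31.993696442792473 26.5083
```

View pics/v7.png

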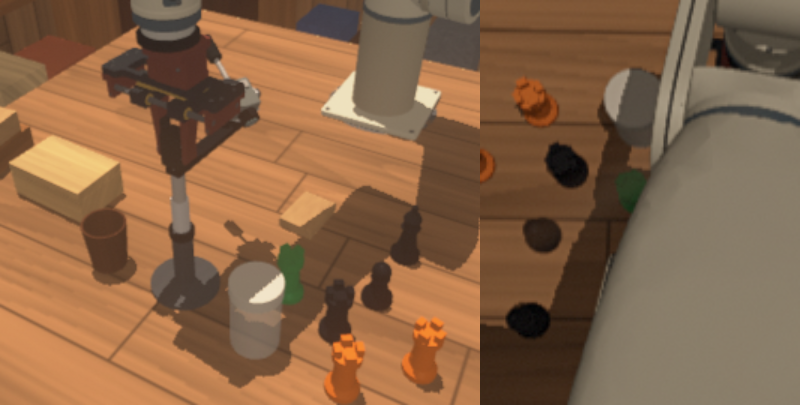

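Both sections are visibly out, but the arm relaxed after the force stop (98.4 mm). I'll press up in small steps until a steady push confirms the hard end.

```bash
python3 - <<'E'
from h import *
x,y=682.0,-94.6; z=221.
for k in range(8):
    z+=1; move_straight([x,y,z],v=20); dwell(.2); f=read_wrist_force(); print(z,read_position().round(2),f.round(1),round(read_grip_width(),2))
    if f[2]<-24: break
print(read_time_s()); dwell(.5); print(read_position().round(2),read_wrist_force().round(1))
def zt(f):
  W=world(f); return W
shot('wrist','w8'); shot('scene','s8')
W=world('w8'); P=PIV+[0,0,100]; L=(W-P)@R.from_euler('ZY',[AIM,.524]).as_matrix()
for n,m in(('bar',(L[...,0]>-68)&(L[...,0]<-30)&(abs(L[...,1])<9)&(abs(L[...,2])<15)),('body',(L[...,0]>-24)&(L[...,0]<22)&(abs(L[...,1])<20)&(abs(L[...,2]-17)<9))):
    q=L[m]
    if len(q)>30:
        A=np.c_[q[:,0],q[:,1],np.ones(len(q))]; s=np.linalg.lstsq(A,q[:,2],rcond=None)[0]; print(n,len(q),s.round(3),'tilt',.524-np.arctan(s[0]),'dyaw',np.polyfit(q[:,0],q[:,1],1)[0],q.mean(0).round(1))
E
```

```text
222.0 [681.73 -94.82 221.76] [  2.7  -4.  -10.9] 31.73
223.0 [681.67 -94.8  222.52] [  2.2  -4.7 -12.3] 32.11
224.0 [681.32 -94.76 222.64] [  3.4  -3.4 -15.6] 31.92
225.0 [681.05 -94.77 222.76] [  5.1  -4.3 -20.6] 31.95
226.0 [680.77 -94.74 222.87] [  6.6  -5.1 -24.2] 32.02
28.9083
[680.76 -94.72 222.85] [  6.5  -5.1 -24.6]
```

Hard end found: the position stays at 222.5–222.9 while the force climbs to 24 N, for a rise of about 100 mm. Now a check of the camera aim and the loose items in the scene view.

```bash
python3 - <<'E'
from h import *
W=world('s8'); P=PIV+[0,0,100]; L=(W-P)@R.from_euler('ZY',[AIM,.524]).as_matrix()
m=(L[...,0]>-118)&(L[...,0]<-28)&(abs(L[...,1])<20)&(abs(L[...,2])<20); q=L[m]
v,u=np.nonzero(m); print(m.sum(),u.min(),u.max(),v.min(),v.max())
for x in range(-118,-28,10):
    k=q[(q[:,0]>x)&(q[:,0]<x+10)]
    if len(k): print(x,len(k),k.mean(0).round(1))
a=cv2.imread('pics/scene0.png').astype(int);b=cv2.imread('pics/s8.png').astype(int)
A=world('scene0')
for n,c in dict(rook=(344,297),pawn=(372,281),bishop=(392,248),canister=(291,275),cup=(190,250),pine=(165,208),card=(325,233),buzzer=(234,186)).items():
    s=np.s_[c[1]-12:c[1]+13,c[0]-12:c[0]+13]; d=np.linalg.norm(W[s]-A[s],axis=-1); print(n,np.nanmedian(d).round(1))
cv2.imwrite('pics/v8.png',cv2.resize(cv2.imread('pics/s8.png')[100:220,180:340],None,fx=4.5,fy=4.5,interpolation=cv2.INTER_CUBIC))
E
```

```text
147 256 271 112 141
-118 5 [-114.4    2.5    8.9]
-108 5 [-100.7    4.5    8.3]
-98 20 [-91.8  -2.3   8.2]
-88 35 [-82.6  -5.6   7.4]
-78 42 [-74.7  -3.4   3.7]
-68 14 [-62.6  -3.    2.3]
-58 13 [-52.7  -3.4   2.3]
-48 12 [-43.2  -3.2   2.7]
-38 1 [-36.8  -3.7   6.1]
rook 1.5
pawn 1.7
bishop 1.9
canister 1.4
cup 1.6
pine 2.0
card 2.0
buzzer 463.1
```

View pics/v8.png

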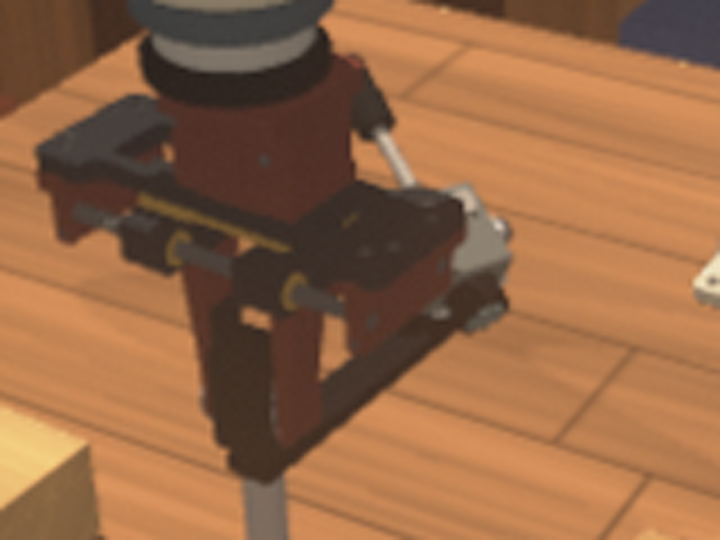

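The crop shows both fingers on the pull grip at (270,370), with the camera (485,250) and bar (395,150) still in the aimed pose. The bar lies straight in the aimed frame at +100 mm. The loose items have not moved beyond 2 mm noise; the buzzer is only hidden behind the gripper. Handing in.

```bash
python3 - <<'E'
from h import *
print(read_position().round(1),read_wrist_force().round(1),read_grip_width(),read_time_s()); job_done()
E
```

```text
[680.7 -94.7 222.8] [  7.   -5.  -25.6] 31.767193292963423 29.5083
the job is handed in; nothing more can be done
```

I handed in the job at 29.5 s with the gripper still holding the column at its second stop. The camera is aimed at the black rook and tipped about 30° nose-down.

**Aiming:** My first try at the rear bar closed on air. Both depth views showed the fingertips about 27 mm short of the reported tool point. I allowed for that and gripped the sleeve (21.9 mm). With the stand fully down, I swung the lens onto the rook. After I let go, the tilt measured 0.51–0.53 rad and the swivel was within about 0.005 rad of my computed line to the rook.

**Raising the column:** I pinched the pull grip at 40 N, which pressed the button flush (32.0 mm), and drew the column straight up. The first stop on force left it short, at 98.4 mm. I pressed further until the position stayed put while the force rose to about 24 N, for a rise of about 100 mm.

**Last checks:**
- **Grip:** it was 31.8 mm wide at hand-in, pushing up with a steady 25 N.
- **Aim:** in the scene view the bar still lay along the aimed direction. This is a coarser check than the first one, because the gripper blocked the close-up view.
- **Other items:** the rook, pawn, bishop, canister, dice cup, pine box and card box all read within 2 mm of where they started, which is measurement noise.
- **Buzzer:** the gripper hid it in the last view, so I could not check it there. The arm's path never went near it.

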